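Stow the scraper tray under the bench riser

TASK

Lay the print scraper flat inside the low tool tray, then slide the tray, handle outermost, under the bench riser without anything touching the riser's deck, and push it home until the hidden spring catch has snapped into the notch in the tray's side and the tray bears firmly, yet not hard, on the rubber buffer behind. Never force it against the riser; leave the glue jar, the gear and the cardboard box where they are, and let go at the end.

Things in the scene. Friction and masses are not known exactly. Their poses are not given: they have to be found in the camera images.
- riser: Low plywood bench riser, fixed. Origin: middle of the deck's front edge, at table level; x points in under the deck, y left, z up. Two aluminium guides 18 mm high form a straight bay under it: inner faces at y = +61 and -61 mm, x = 0 to 125 mm; flared mouth plates reach out to x = -38 mm, mouth about 150 mm wide. Over 18 N between tray and riser (guides, catch, buffer) is forcing.
- home_mid (a point): Fixed point of the riser, 42 mm in from the deck's front edge (x), on the bay's middle, at table level; axes as the riser's. The catch and, behind it, the sprung rubber buffer are hidden and were set by hand at unknown depths: with the tray home its origin lies up to 24 mm before or beyond this point, and from the snap to the buffer is 1 to 10 mm. The buffer yields 6 N per mm. Find it by feel: over 6 N is firm, 12 N right, 18 N too hard.
- deck: Deck of the riser, the overhang: plywood 230 mm deep (x) by 300 wide, 12 thick; same origin and axes as the riser. Underside 42 mm above the table, top 54 mm. A filament spool and a carton are fixed on it, from 70 mm behind the front edge, up to 104 mm above the table. It and they must not be touched (over 2 N).
- pin (a joint): Travel (m) of the hidden spring pin of the catch, in the left guide: 0 = fully out, over 0.003 while the tray's side rides over it, back to 0 once snapped into the notch; also 0 before the tray reaches it. Riding over it, from some 50 mm before the snap, takes up to about 10 N of push; this falls off at the snap and rises again only at the buffer.
- tray: Low grey plastic tool tray, loose, 0.2 to 0.45 kg. Origin: centre of its underside; x points to its nose (goes in first), handle at -x, z up. Open box 120 (x) by 100 (y) by 28 mm high, walls and floor 4 mm. Runners (2 to 16 mm up) make it 118 mm wide; their noses taper in over the last 20 mm; each has a notch 26 mm long centred at x = -4 mm. Starts before the riser, nose roughly towards it.
- tray_handle (a point): Grasp point on the tray's handle: an upright fin 12 mm thick (y) in front of the tray, x = -76 to -109 mm, top 46 mm above the table (a low web joins it to the tray). The point is 92 mm in front (-x) of the tray's origin, 32 mm above its underside; axes as the tray's. With the tray home it is still at least 25 mm in front of the deck's edge.
- scraper_grip (a point): Print scraper, loose, 0.05 to 0.1 kg, flat on the table beside the tray, pointing the tray's way within 55 degrees: black handle 64 (x) by 22 (y) by 18 mm high, thin steel blade 30 mm wide at +x, 100 mm long in all. The point is half-way up (9 mm), 4 mm towards the blade from the handle's middle; the scraper spans x = -36 to +64 mm of it. z up.
- glue: Glue jar, upright, 32 mm across, 85 mm high; origin at the centre of its underside. Leave it alone.
- gear: Printed yellow gear with a hub, 75 mm across, 26 mm high; origin at the centre of its underside. Leave it alone.
- partbox: Small closed cardboard box, 70 by 110 by 45 mm; origin at the centre of its underside. Leave it alone.
Not all that is in view belongs to the job. Of the things that look like the tray, take the one that is farthest to the robot's right at the start. Several things look just like the part that bears scraper_grip: the one meant starts farthest from the robot's base.

How it is judged:
By the outcome, as a careful person would: the job done as asked, in the order asked, and still so for the second after the job is handed in, with the robot touching nothing.
It also fails if it takes over 72 s, if anything falls off the work surface, if the arm or the gripper's body presses on something with over 40 N, if the wrist force passes 120 N, or if a joint passes its speed limit or range.

ROBOT

A 6-joint arm with a two-finger parallel gripper is mounted at the origin on the work surface. World frame = base frame: x ahead of the robot, y to its left, z up, the work surface at z = 0. Lengths are in m, angles in rad, forces in N, time in s.
With the tool pointing down it reaches from about 0.325 to 0.85 m from the base axis. Payload 4.4 kg.
Tool frame: the origin (TCP) lies between the finger pads; the fingertips stand 22 mm ahead of it and the grasp point (between the pads) lies 3 mm ahead of it (finger_overhang is the distance from the TCP to the fingertips, in m); z points along the fingers, y is the line along which they close (so a half turn about z gives the same grasp; the last joint's range is limited). The gripper opens to 94 mm and grips with 3 to 60 N. Pads are 16 mm wide; open, the fingers measure 119 mm over their backs; the gripper's body (75 mm by 177 mm) begins 78 mm behind the grasp point.
Start: joints at [1.175, 0.207, 1.542, -0, 1.393, -0.15], TCP at [0.14, 0.558, 0.227] pointing down, gripper open.
Joint ranges: [-2.73, 2.73], [-0.86, 2.22], [0.23, 2.46], [-1.11, 4.25], [0.08, 2.63], [-2.82, 2.82]. Speed limits (rad/s): [2.79, 2.79, 3.14, 3.14, 3.14, 3.14].

INTERFACE

Orientations are given as [roll, pitch, yaw] about the fixed x, y, z axes, in that order (R = Rz(yaw) Ry(pitch) Rx(roll)).
In Python, from rig import get_obs, read_camera, camera_params, close_job, masks_of, finger_overhang gives the robot as it stands.
- The arm moves only by the shell command python3 -m pendant 'ROWS'. ROWS is JSON, a list that holds one entry, the list of rows, each a list of 7 numbers: the turn, a rotation vector about the tool's x, y, z as a fraction of full scale, then the shift along the tool's x, y, z as a fraction of full scale, then the opening, from -1 (shut) to 1 (fully open), so that 0 is half open. In form: [[[ax, ay, az, x, y, z, claw], ...]]. A call has 1 to 20 rows; each row is the pose to reach, as a shift and turn from the pose commanded when the call began, along the tool's axes at that moment; what a row does not reach only later rows make up. Full scale, the value 1, is 500 mm for a shift and 60 degrees for a turn. A row lasts 1/8 s, in which the tool goes at most 62.5 mm and 10.7 degrees, less where a joint would pass 70% of its speed; a pose out of reach is approached as far as the arm can. A call with a number of a shift or a turn outside -1 to 1 is refused whole. A call with a gripper value outside its range is refused whole. The fingers move at their own pace and stop on an object; the grip force is fixed at half the most. Time passes only in rows, so rows that repeat a pose let the fingers close. It gives the time, the measured TCP pose, the force, the opening and the grip force at its end, in the units of the state.
- get_obs(): the state, without advancing time (a new reading comes with each control period).
- read_camera(name): name is "scene" or "top"; returns the picture (420x560x3 uint8, red, green, blue); there is no depth.
- camera_params(name): a dict with "fovy" (degrees; the focal length in pixels is half the picture's height over the tangent of half this angle, whatever the lens; pixels are square), "cx", "cy" (the principal point, pixels), "R" (3x3) and "t" (3): a world point X has camera coordinates R X + t. Camera axes: x right, y down, z forward; pixel columns grow to the right and rows downward; lengths in m; the calibration is good to about 2 mm. A picture is of the moment at which its call begins. camera_params takes no time and is no camera call.
- close_job(): hands the job in; it is judged then, once.
Trained networks look in the newest picture that a camera, given by its name, has taken for a name from the list of things; names that differ only in an ending like _2 or _b are one class to them, and where a whole thing is asked for, a point or a joint stands for the part that bears it (a point fixed in the world has none). Each returns a list of dicts, best first, with "score" (0 to 1); they miss things now and then, are a little off and sometimes report something else, mostly with a low value. They report only what shows in the picture. A call takes as long as a camera call. They do not tell look-alikes from the thing itself.
- masks_of(query, camera): "region" (420x560 bool, what is visible of it) and "extent" ([left, top, right, bottom] in pixels, round what is visible of it).
The state is a dict: "clock": time; "joint_pos": joint angles; "dq": joint speeds; "effort": joint torques, N m; "tcp_pos": TCP position; "orientation": TCP orientation; "force": force on the tool from outside, world axes, zero at the start; "torque": the same for the moment, N m; "opening": opening from 0.0 (shut) to 1.0 (fully open); "grip_force": force on a finger pad.
Only numpy, scipy, OpenCV 4.12 (cv2) and the standard library are available. Lean on these libraries where they do the work, as an engineer would, in place of code of your own. Each camera call takes 0.05 s, during which the arm holds its last target. There are 200 camera calls.

## Working session

There is one attempt and no reset: what is moved stays moved. The work goes in short steps, Python scripts to look and compute and a shell command to move; the robot and the scene stay as the last step left them, time stands still between calls to the robot, and variables do not carry over. Pictures are saved under pics/ and viewed, at most 10 in all, crops included, and the job is handed in when it is done.

```bash
ls; mkdir -p pics
python3 - <<'E'
from rig import *
import cv2,numpy as np
o=get_obs();print({k:np.round(v,3).tolist() for k,v in o.items()}, finger_overhang)
for n in("scene","top"):
    im=read_camera(n);cv2.imwrite(f"pics/{n}0.png",im[:,:,::-1]);p=camera_params(n);print(n,{k:np.round(v,3).tolist() for k,v in p.items()})
    for q in("tray","scraper_grip","riser","glue","gear","partbox","tray_handle"):
        print(q,[(round(float(d["score"]),2),list(map(int,d["extent"]))) for d in masks_of(q,n)])
E
```

```text
pics
{'clock': 0.0, 'joint_pos': [1.175, 0.207, 1.543, -0.0, 1.393, -0.15], 'dq': [-0.0, 0.001, 0.0, 0.001, 0.001, -0.001], 'effort': [0.001, -37.089, -28.141, 0.07, 0.036, -0.0], 'tcp_pos': [0.14, 0.557, 0.226], 'orientation': [-3.139, -0.0, 2.896], 'force': [1.334, -1.336, -0.398], 'torque': [0.002, -0.033, 0.011], 'grip_force': 0.0, 'opening': 1.002} 0.022
scene {'fovy': 48.164, 'cx': 280.311, 'cy': 206.039, 'R': [[0.7, 0.714, 0.022], [0.486, -0.454, -0.746], [-0.523, 0.533, -0.665]], 't': [-0.39, -0.214, 1.354]}
tray [(0.62, [169, 229, 247, 303]), (0.61, [275, 128, 336, 161])]
scraper_grip [(0.72, [288, 186, 321, 217]), (0.58, [136, 203, 159, 231])]
riser [(0.57, [266, 213, 451, 387]), (0.5, [357, 117, 370, 149])]
glue [(0.65, [358, 118, 372, 149])]
gear [(0.68, [91, 266, 131, 296])]
partbox [(0.55, [106, 291, 179, 365])]
tray_handle [(0.88, [165, 229, 247, 302]), (0.87, [275, 129, 335, 160]), (0.76, [182, 164, 252, 205])]
top {'fovy': 55.268, 'cx': 279.127, 'cy': 210.528, 'R': [[0.094, -0.996, -0.001], [-0.974, -0.092, -0.206], [0.205, 0.02, -0.979]], 't': [-0.042, 0.517, 0.845]}
tray [(0.67, [337, 184, 391, 261]), (0.64, [250, 248, 310, 329]), (0.63, [118, 226, 183, 304])]
scraper_grip [(0.68, [232, 185, 250, 229]), (0.64, [350, 289, 370, 337])]
riser [(0.89, [237, 50, 367, 168])]
glue [(0.9, [93, 203, 119, 226])]
gear [(0.88, [414, 250, 447, 282])]
partbox [(0.95, [412, 187, 469, 224])]
tray_handle [(0.96, [251, 247, 312, 327]), (0.77, [335, 186, 385, 261]), (0.7, [123, 230, 183, 306])]
```

View pics/top0.png

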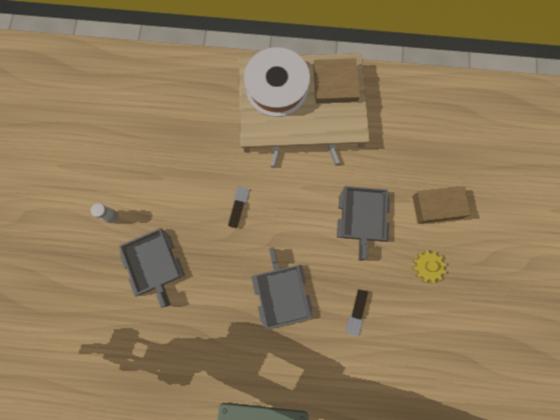

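View pics/scene0.png

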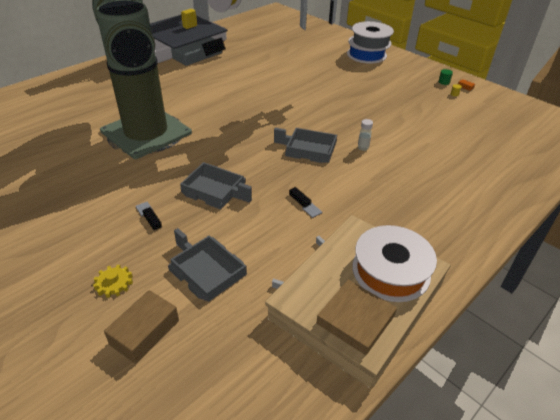

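Candidate trays in the top view are at (365,213), (283,295) and (152,262). The one farthest right, with the smallest y, is (365,213). Candidate scrapers are at (238,207) and (358,312). The farthest from the base is (238,207), and it also points the tray's way. I'll confirm both in a crop and fit their poses.

```bash
cat > fit.py <<'E'
from rig import *
import cv2,numpy as np
from scipy.optimize import minimize
def box(x0,x1,y0,y1,z0,z1): return np.array([[x,y,z] for x in(x0,x1) for y in(y0,y1) for z in(z0,z1)])/1000
def runner(s):
    return np.array([[x,s*y,z] for x,y in((-60,50),(-60,59),(40,59),(60,52),(60,50)) for z in(2,16)])/1000
TRAY=[box(-60,60,-50,50,0,28),runner(1),runner(-1),box(-109,-76,-6,6,4,46),box(-80,-58,-6,6,2,12)]
SCR=[box(-36,28,-11,11,0,18),box(28,64,-15,15,1,3)]
RIS=[box(0,230,-150,150,42,54)]
def proj(c,X):
    p=camera_params(c) if isinstance(c,str) else c
    Y=X@np.array(p["R"]).T+np.array(p["t"]);f=210/np.tan(np.radians(p["fovy"])/2)
    return Y[:,:2]/Y[:,2:]*f+[p["cx"],p["cy"]]
def ray(c,uv,z):
    p=camera_params(c);R=np.array(p["R"]);f=210/np.tan(np.radians(p["fovy"])/2)
    d=R.T@np.array([(uv[0]-p["cx"])/f,(uv[1]-p["cy"])/f,1]);o=-R.T@np.array(p["t"])
    return o+d*(z-o[2])/d[2]
def place(X,q,z=0):
    c,s=np.cos(q[2]),np.sin(q[2]);return X@np.array([[c,s,0],[-s,c,0],[0,0,1]])+[q[0],q[1],z]
S=4
def sil(parts,q,p,z=0):
    m=np.zeros((420*S,560*S),np.uint8)
    for b in parts:
        h=cv2.convexHull((proj(p,place(b,q,z))+.5).astype(np.float32)*S)
        cv2.fillPoly(m,[np.round(h*16).astype(np.int32)],1,shift=4)
    return m.astype(bool)
def fit(parts,masks,q0,z=0):
    ps=[(camera_params(c),cv2.resize(m.astype(np.float32),(560*S,420*S),interpolation=cv2.INTER_LINEAR)>.5) for c,m in masks]
    def cost(v):
        q=np.array(q0)+np.array(v)*[.01,.01,.1]
        return sum(1-(a&m).sum()/(a|m).sum() for p,m in ps for a in[sil(parts,q,p,z)])
    r=minimize(cost,[0,0,0],method="Nelder-Mead",options=dict(initial_simplex=[[0,0,0],[1,0,0],[0,1,0],[0,0,1.5]],xatol=.01,fatol=1e-4))
    return np.array(q0)+r.x*[.01,.01,.1],r.fun/len(ps)
def mask(q,c,uv):
    L=[d for d in masks_of(q,c) if d["extent"][0]-3<=uv[0]<=d["extent"][2]+3 and d["extent"][1]-3<=uv[1]<=d["extent"][3]+3]
    return L[0]["region"] if L else None
def overlay(im,c,items,k=4):
    im=cv2.resize(im[:,:,::-1],None,fx=k,fy=k,interpolation=cv2.INTER_CUBIC)
    for parts,q,col in items:
        for b in parts:
            h=cv2.convexHull(((proj(c,place(b,q))+.5)*k).astype(np.float32));cv2.polylines(im,[np.int32(h)],True,col,1)
    return im
E
cat > a.py <<'E'
from fit import *
it=read_camera("top");is_=read_camera("scene")
tg=ray("top",(365,213),.02);sg=ray("top",(238,207),.01);print(tg,sg)
def go(name,parts,uvt,uvs,q0):
    mt=mask(name,"top",uvt);ms=mask(name,"scene",uvs)
    for M in([("top",mt)],[("scene",ms)],[("top",mt),("scene",ms)]):
        if all(m is not None for _,m in M):
            q,f=fit(parts,M,q0);print(name,[c for c,_ in M],q.round(4),round(f,3))
    return q
qt=go("tray_handle",TRAY,(365,213),(208,265),[tg[0],tg[1],0])
qs=go("scraper_grip",SCR,(238,207),(305,202),[sg[0],sg[1],-.2])
for uv in((241,137),(368,132)): print("deck front top",ray("top",uv,.054))
c=ray("top",(305,134),.054)
np.save("q.npy",[qt,qs])
im=overlay(it,"top",[(TRAY,qt,(0,255,0)),(SCR,qs,(0,255,0))])
cv2.imwrite("pics/top1.png",im[400:1000,860:1660])
E
python3 a.py
```

```text
[ 0.5386303  -0.19181723  0.02      ] [0.52723149 0.10483956 0.01      ]
tray_handle ['top'] [ 0.5392 -0.1898  0.0093] 0.052
tray_handle ['scene'] [ 0.5405 -0.1899  0.0111] 0.059
tray_handle ['top', 'scene'] [ 0.5394 -0.1896  0.0102] 0.057
scraper_grip ['top'] [ 0.5158  0.1076 -0.1374] 0.08
scraper_grip ['scene'] [ 0.5176  0.1094 -0.1785] 0.118
scraper_grip ['top', 'scene'] [ 0.5167  0.1077 -0.1411] 0.097
deck front top [0.68460984 0.11153706 0.054     ]
deck front top [ 0.72472283 -0.18241522  0.054     ]
```

View pics/top1.png

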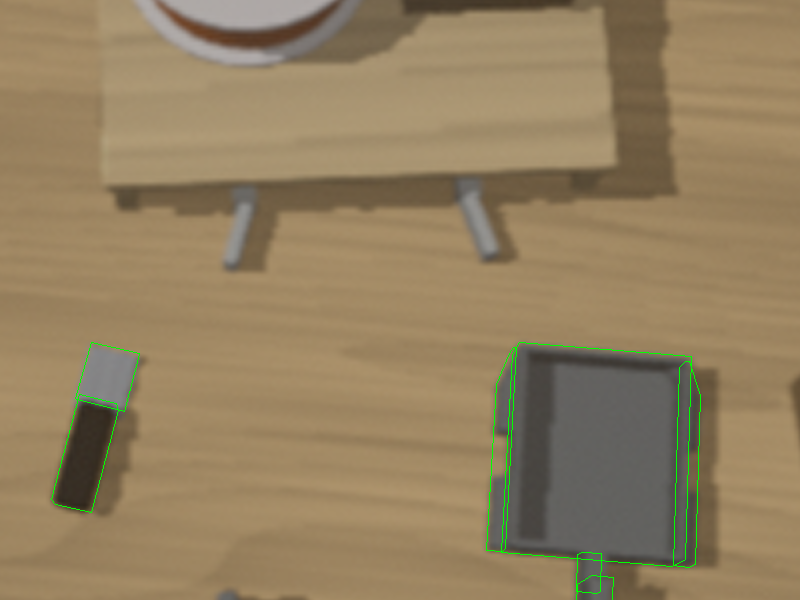

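The crop shows the chosen tray (crop 590,455) and scraper (crop 95,430, blade toward the riser), with the fitted outlines matching. Next I'll measure the riser by subpixel edge lines.

```bash
cat > r.py <<'E'
from fit import *
from scipy.optimize import least_squares
g=np.mean([cv2.cvtColor(read_camera("top"),cv2.COLOR_RGB2GRAY).astype(float) for _ in range(3)],0)
p=camera_params("top");print("cam",-np.array(p["R"]).T@p["t"])
def edge(prof):  # subpixel max abs gradient
    d=np.abs(np.diff(prof));k=int(d.argmax());
    if 0<k<len(d)-1:
        a,b,c=d[k-1:k+2];k=k+.5*(a-c)/(a-2*b+c+1e-9)
    return k+.5
def full(x,y): return (x+860)/4-.5,(y+400)/4-.5
F=[];L=[];R=[]
a,b=full(105,187),full(617,166)
for u in range(247,363):
    if 270<=u<=282 or 325<=u<=338: continue
    v=a[1]+(u-a[0])/(b[0]-a[0])*(b[1]-a[1]);r0=int(round(v))-4
    F.append((u,r0+edge(g[r0:r0+9,u])))
for lst,(x0,y0),(x1,y1) in((L,full(100,20),full(104,180)),(R,full(604,20),full(614,155))):
    for v in range(int(y0),int(y1)):
        u=x0+(v-y0)/(y1-y0)*(x1-x0);c0=int(round(u))-4;lst.append((c0+edge(g[v,c0:c0+9]),v))
def line(P,name):
    vx,vy,x,y=cv2.fitLine(np.float32(P),cv2.DIST_HUBER,0,.5,.001).ravel();n=np.array([-vy,vx]);d=(np.array(P)-[x,y])@n
    print(name,"res",np.median(abs(d)).round(2));return np.array([x,y]),np.array([vx,vy])
lf,ll,lr=line(F,"front"),line(L,"left"),line(R,"right")
tips=[full(231,266),full(490,256)]
for t in tips: print("tip",ray("top",t,.018).round(4))
def dist(l,X): n=np.array([-l[1][1],l[1][0]]);return (proj("top",X)-l[0])@n
def res(q):
    W=lambda pts:place(np.array(pts)/1000,q)
    return np.r_[dist(lf,W([[0,-140,42],[0,0,42],[0,140,42]])),dist(ll,W([[5,150,54],[60,150,54]])),dist(lr,W([[5,-150,54],[60,-150,54]]))]
s=least_squares(res,[.7,-.03,-.1],x_scale=[.01,.01,.1]);q=s.x;print(q.round(4),s.fun.round(2))
np.save("riser.npy",q)
pl=[np.array([[-38,s*75,18],[0,s*61,18],[125,s*61,18]])/1000 for s in(1,-1)]
T=cv2.resize(overlay(read_camera("top"),"top",[(RIS,q,(0,255,0))]+[([x],q,(255,0,0)) for x in pl],6)[300:1050,1380:2280],(560,467))
cv2.imwrite("pics/ris.png",np.vstack([T]))
sc=overlay(read_camera("scene"),"scene",[(RIS,q,(0,255,0))]+[([x],q,(255,0,0)) for x in pl],4)[800:1400,1040:1840]
cv2.imwrite("pics/ris_s.png",sc)
c,s=np.cos(q[2]),np.sin(q[2])
for i,t in enumerate(tips):
    d=ray("top",t,.018)[:2]-q[:2];print("tip in riser",(d[0]*c+d[1]*s).round(4),(-d[0]*s+d[1]*c).round(4))
E
python3 r.py
```

```text
cam [ 0.3344243  -0.01136592  0.93316623]
front res 0.12
left res 0.26
right res 0.14
tip [0.6328 0.0339 0.018 ]
tip [ 0.6535 -0.1195  0.018 ]
[ 0.687  -0.0371  0.1343] [ 0.07  0.01 -0.05  0.17 -0.68 -0.17 -0.35]
tip in riser -0.0442 0.0777
tip in riser -0.0442 -0.0772
```

View pics/ris_s.png

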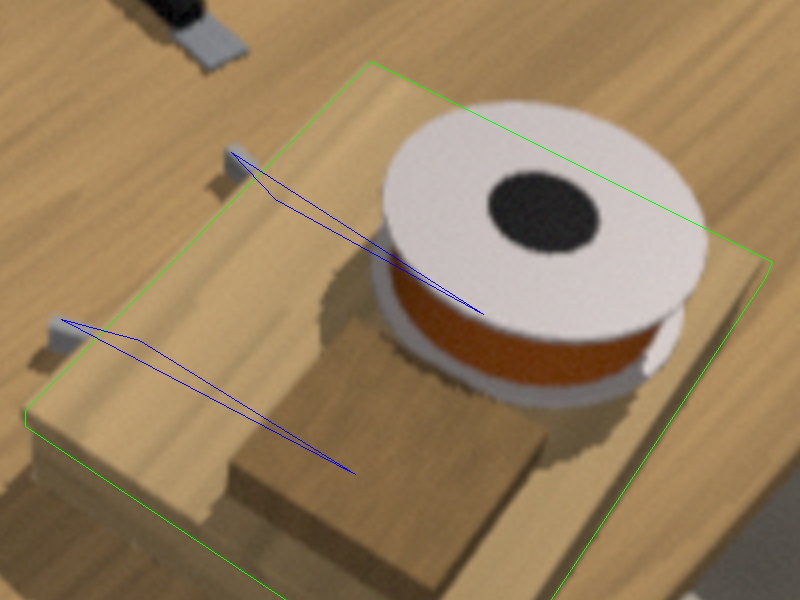

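Riser fits well (guide tips symmetric at ±77 mm, box outline agrees in both views): origin (0.687, -0.037), yaw 0.134. Now a helper that computes rows.

```bash
cat > row.py <<'E'
import sys,json,numpy as np
from rig import get_obs
from scipy.spatial.transform import Rotation as Ro
# usage: row.py x y z yaw -> fractions of full scale from current measured pose
def row(x,y,z,yaw):
    o=get_obs();R=Ro.from_euler("xyz",o["orientation"]);T=Ro.from_euler("xyz",[np.pi,0,yaw])
    w=(R.inv()*T).as_rotvec()/np.radians(60);s=R.inv().apply(np.array([x,y,z])-o["tcp_pos"])/.5
    return np.r_[w,s].round(4).tolist()
if __name__=="__main__":
    for i in range(1,len(sys.argv),4): print(row(*map(float,sys.argv[i:i+4])))
E
python3 row.py .5167 .1077 .1 3.0005 .5167 .1077 .0245 3.0005
```

```text
[-0.0, -0.0, -0.1, -0.95, -0.6896, 0.2549]
[-0.0, -0.0, -0.1, -0.95, -0.6896, 0.4059]
```

```bash
python3 -m pendant '[[[0,0,-0.1,-0.95,-0.69,0.255,0.1],[0,0,-0.1,-0.95,-0.69,0.255,0.1],[0,0,-0.1,-0.95,-0.69,0.255,0.1],[0,0,-0.1,-0.95,-0.69,0.255,0.1],[0,0,-0.1,-0.95,-0.69,0.255,0.1],[0,0,-0.1,-0.95,-0.69,0.255,0.1],[0,0,-0.1,-0.95,-0.69,0.255,0.1],[0,0,-0.1,-0.95,-0.69,0.255,0.1],[0,0,-0.1,-0.95,-0.69,0.255,0.1],[0,0,-0.1,-0.95,-0.69,0.255,0.1],[0,0,-0.1,-0.95,-0.69,0.255,0.1],[0,0,-0.1,-0.95,-0.69,0.255,0.1],[0,0,-0.1,-0.95,-0.69,0.255,0.1],[0,0,-0.1,-0.95,-0.69,0.255,0.1]]]'; python3 row.py .5167 .1077 .0245 3.0005
```

```text
clock: 3.1
tcp_pos: [0.5162, 0.1085, 0.1003]
orientation: [3.141, 0.0, 3.002]
force: [-0.9, 1.0, 0.2]
opening: 0.548
grip_force: 0.0
[0.0001, 0.0004, 0.0017, -0.0011, -0.0016, 0.1516]
```

```bash
python3 -m pendant '[[[0,0,0,-0.001,-0.001,0.08,0.1],[0,0,0,-0.001,-0.001,0.14,0.1],[0,0,0,-0.001,-0.001,0.151,0.1],[0,0,0,-0.001,-0.001,0.151,0.1],[0,0,0,-0.001,-0.001,0.151,-1],[0,0,0,-0.001,-0.001,0.151,-1],[0,0,0,-0.001,-0.001,0.151,-1],[0,0,0,-0.001,-0.001,0.151,-1],[0,0,0,-0.001,-0.001,0.151,-1],[0,0,0,-0.001,-0.001,0.151,-1]]]'
```

```text
clock: 4.35
tcp_pos: [0.5176, 0.107, 0.025]
orientation: [3.141, 0.001, 3.001]
force: [-1.1, -0.6, 4.8]
opening: 0.228
grip_force: 30.0
```

```bash
python3 row.py .5176 .107 .11 3.001 .5264 -.1897 .11 3.1518  .5264 -.1897 .05 3.1518
```

```text
[0.0001, 0.0008, -0.0005, -0.0001, 0.0001, -0.1699]
[0.0001, 0.0008, -0.1445, -0.101, -0.5849, -0.1699]
[0.0001, 0.0008, -0.1445, -0.1009, -0.5849, -0.0499]
```

```bash
python3 -m pendant '[[[0,0,0,0,0,-0.1,-1],[0,0,0,0,0,-0.17,-1],[0,0,0,0,0,-0.17,-1],[0,0,-0.145,-0.02,-0.1,-0.17,-1],[0,0,-0.145,-0.04,-0.2,-0.17,-1],[0,0,-0.145,-0.06,-0.3,-0.17,-1],[0,0,-0.145,-0.08,-0.4,-0.17,-1],[0,0,-0.145,-0.1,-0.5,-0.17,-1],[0,0,-0.145,-0.101,-0.57,-0.17,-1],[0,0,-0.145,-0.101,-0.585,-0.17,-1],[0,0,-0.145,-0.101,-0.585,-0.17,-1],[0,0,-0.145,-0.101,-0.585,-0.17,-1],[0,0,-0.145,-0.101,-0.585,-0.1,-1],[0,0,-0.145,-0.101,-0.585,-0.06,-1],[0,0,-0.145,-0.101,-0.585,-0.06,-1],[0,0,-0.145,-0.101,-0.585,-0.06,-1]]]'; python3 row.py  .5264 -.1897 .0305 3.1518
python3 - <<'E'
from fit import *
import numpy as np
q=np.load("q.npy")[0]
im=overlay(read_camera("top"),"top",[(TRAY,q,(0,255,0))],5);x,y=330*5,175*5
a=im[y:y+450,x:x+325]
im=overlay(read_camera("scene"),"scene",[(TRAY,q,(0,255,0))],5);x,y=160*5,210*5
cv2.imwrite("pics/place.png",np.hstack([a,im[y:y+450,x:x+470]]))
E
```

```text
clock: 6.35
tcp_pos: [0.5268, -0.1893, 0.0553]
orientation: [-3.141, 0.001, -3.13]
force: [0.6, -0.4, 0.4]
opening: 0.233
grip_force: 30.0
[-0.0006, 0.0011, 0.0017, 0.0008, -0.0008, 0.0495]
```

View pics/place.png

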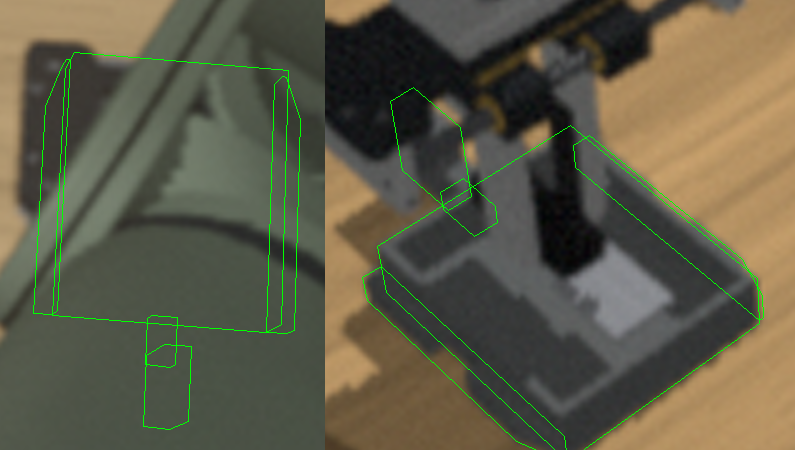

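The scene view shows the scraper held level, about centred inside the tray (crop 600,270). Next: lower and release.

```bash
python3 -m pendant '[[[0,0,0,0,-0.001,0.025,-1],[0,0,0,0,-0.001,0.044,-1],[0,0,0,0,-0.001,0.049,-1],[0,0,0,0,-0.001,0.049,-1],[0,0,0,0,-0.001,0.049,-1]]]'
```

```text
clock: 7.08
tcp_pos: [0.5261, -0.1904, 0.0299]
orientation: [-3.142, 0.0, -3.131]
force: [0.2, 0.1, -0.2]
opening: 0.234
grip_force: 30.0
```

```bash
python3 -m pendant '[[[0,0,0,0,0,0,-0.1],[0,0,0,0,0,0,-0.1],[0,0,0,0,0,0,-0.1],[0,0,0,0,0,-0.06,-0.1],[0,0,0,0,0,-0.16,-0.1],[0,0,0,0,0,-0.2,-0.1],[0,0,0,0.08,0,-0.2,-0.1],[0,0,0,0.157,0,-0.2,-0.1],[0,0,0,0.157,0,-0.2,-0.1],[0,0,0,0.157,0,-0.2,-0.1]]]'
cat > b.py <<'E'
from fit import *
q=np.load("q.npy")[0]
is_=read_camera("scene");read_camera("top")
ms=mask("tray_handle","scene",(208,265));mt=mask("tray_handle","top",(365,213))
if ms is not None: q2,f=fit(TRAY,[("scene",ms)],q);print(q2.round(4),f)
for c,uv in(("scene",(215,265)),("top",(365,213))):
    m=mask("scraper_grip",c,uv)
    if m is not None: print(c,fit(SCR,[(c,m)],[.527,-.19,.01],.004))
im=overlay(is_,"scene",[(TRAY,q,(0,255,0))],6);x,y=155*6,215*6
cv2.imwrite("pics/rel.png",im[y:y+560,x:x+620])
E
python3 b.py; python3 row.py .4474 -.1905 .035 3.1518
```

```text
clock: 8.32
tcp_pos: [0.4484, -0.1915, 0.1305]
orientation: [-3.141, 0.002, -3.131]
force: [-0.3, 0.1, -0.3]
opening: 0.451
grip_force: 0.0
[ 0.5399 -0.1898  0.01  ] 0.1843455086431922
scene (array([ 0.51776382, -0.18857115, -0.01857447]), np.float64(0.14246658566221138))
top (array([ 0.53162409, -0.18741067, -0.05099897]), np.float64(0.48127795527156547))
[-0.0001, 0.0002, 0.001, 0.0015, 0.0014, 0.1899]
```

View pics/rel.png

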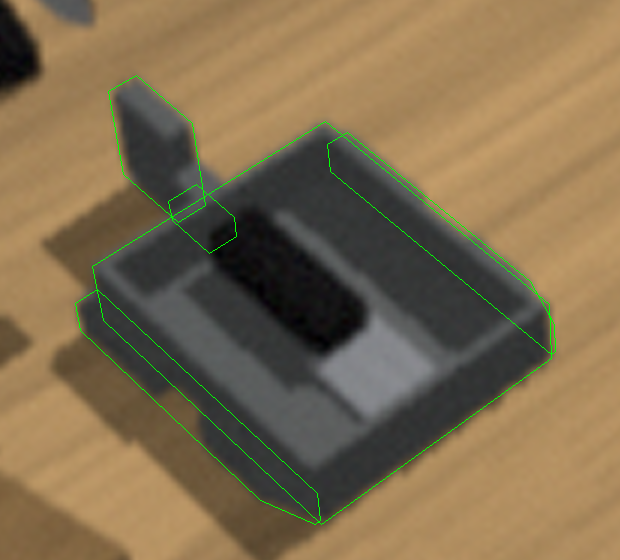

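The scraper lies flat inside the tray (crop 320,310), and the tray has not moved. Next: grip the handle.

```bash
python3 -m pendant '[[[0,0,0.001,0.002,0.0015,0.08,-0.1],[0,0,0.001,0.002,0.0015,0.16,-0.1],[0,0,0.001,0.002,0.0015,0.19,-0.1],[0,0,0.001,0.002,0.0015,0.19,-0.1],[0,0,0.001,0.002,0.0015,0.19,-1],[0,0,0.001,0.002,0.0015,0.19,-1],[0,0,0.001,0.002,0.0015,0.19,-1],[0,0,0.001,0.002,0.0015,0.19,-1],[0,0,0.001,0.002,0.0015,0.19,-1],[0,0,0.001,0.002,0.0015,0.19,-1],[0,0,0.001,0.002,0.0015,0.19,-1]]]';  python3 - <<'E'
import numpy as np
q=np.load("riser.npy");c,s=np.cos(q[2]),np.sin(q[2])
from row import row
for X in(-.215,-.17):
    x,y=q[0]+c*X,q[1]+s*X;print(X,x,y,row(x,y,.035,np.pi+q[2]))
E
```

```text
clock: 10.0
tcp_pos: [0.4471, -0.1908, 0.0358]
orientation: [-3.141, 0.001, -3.132]
force: [-0.5, -0.6, 5.8]
opening: 0.125
grip_force: 30.0
-0.215 0.47391491303359357 -0.06591255193875672 [-0.0008, 0.001, -0.1191, -0.056, 0.2493, 0.0014]
-0.17 0.5185100001313987 -0.05988941266266752 [-0.0008, 0.001, -0.1191, -0.1453, 0.2605, 0.0015]
```

```bash
python3 -m pendant '[[[0,0,-0.006,-0.003,0.012,0,-1],[0,0,-0.012,-0.006,0.025,0,-1],[0,0,-0.018,-0.009,0.04,0,-1],[0,0,-0.026,-0.012,0.055,0,-1],[0,0,-0.034,-0.015,0.07,0,-1],[0,0,-0.042,-0.018,0.085,0,-1],[0,0,-0.05,-0.021,0.1,0,-1],[0,0,-0.058,-0.024,0.115,0,-1],[0,0,-0.066,-0.028,0.13,0,-1],[0,0,-0.074,-0.032,0.145,0,-1],[0,0,-0.082,-0.036,0.16,0,-1],[0,0,-0.09,-0.04,0.175,0,-1],[0,0,-0.098,-0.044,0.19,0,-1],[0,0,-0.106,-0.048,0.205,0,-1],[0,0,-0.112,-0.051,0.22,0,-1],[0,0,-0.117,-0.054,0.234,0,-1],[0,0,-0.12,-0.056,0.243,0,-1],[0,0,-0.12,-0.056,0.249,0,-1],[0,0,-0.12,-0.056,0.249,0,-1],[0,0,-0.12,-0.056,0.249,0,-1]]]'
cat > c.py <<'E'
from fit import *
from rig import *
from row import row
r=np.load("riser.npy");o=get_obs();a=o["orientation"][2]+np.pi
a=(a+np.pi)%(2*np.pi)-np.pi
t=o["tcp_pos"];q0=[t[0]+.092*np.cos(a),t[1]+.092*np.sin(a),a];print("from tcp",np.round(q0,4))
c,s=np.cos(r[2]),np.sin(r[2]);B=np.array([[c,s],[-s,c]])
read_camera("scene");read_camera("top");M=[]
for cam in("scene","top"):
    uv=proj(cam,np.array([[q0[0],q0[1],.01]]))[0];m=mask("tray_handle",cam,uv)
    if m is not None:
        q,f=fit(TRAY,[(cam,m)],q0);print(cam,q.round(4),round(f,3),"riser frame",(B@(q[:2]-r[:2])).round(4),(q[2]-r[2]).round(4))
d=B@(np.array(t[:2])-r[:2]);print("tcp in riser",d.round(4),"yawerr",round(a-r[2],4))
for X in(-.215,-.17): print(row(r[0]+c*X,r[1]+s*X,.0358,np.pi+r[2]))
E
python3 c.py
```

```text
clock: 12.5
tcp_pos: [0.4744, -0.0657, 0.0357]
orientation: [-3.14, 0.002, -3.006]
force: [0.7, -2.9, 6.5]
opening: 0.127
grip_force: 30.0
from tcp [ 0.5656 -0.0533  0.1359]
scene [ 0.5663 -0.0532  0.1241] 0.268 riser frame [-0.1217  0.0002] -0.0102
tcp in riser [-2.145e-01  1.000e-04] yawerr 0.0016
[-0.0012, 0.0021, 0.0015, 0.0011, -0.0002, -0.0001]
[-0.0012, 0.0021, 0.0015, -0.0889, -0.0004, 0.0001]
```

```bash
python3 -m pendant '[[[0,0,0.001,-0.005,0,-0.001,-1],[0,0,0.001,-0.015,0,-0.001,-1],[0,0,0.001,-0.025,0,-0.001,-1],[0,0,0.001,-0.035,0,-0.001,-1],[0,0,0.001,-0.045,0,-0.001,-1],[0,0,0.001,-0.055,0,-0.001,-1],[0,0,0.001,-0.065,0,-0.001,-1],[0,0,0.001,-0.075,0,-0.001,-1],[0,0,0.001,-0.084,0,-0.001,-1],[0,0,0.001,-0.088,0,-0.001,-1],[0,0,0.001,-0.088,0,-0.001,-1]]]'
cat > f.py <<'E'
from rig import get_obs
import numpy as np
r=np.load("riser.npy");c,s=np.cos(r[2]),np.sin(r[2]);B=np.array([[c,s],[-s,c]])
o=get_obs();print("riser tcp mm",(1000*B@(np.array(o["tcp_pos"][:2])-r[:2])).round(1),"F",(B@o["force"][:2]).round(1),round(o["force"][2],1),"T",np.round(o["torque"],2),"yawerr",round((o["orientation"][2]-r[2])%(2*np.pi)-np.pi,4))
E
python3 f.py; python3 c.py
```

```text
clock: 14.08
tcp_pos: [0.5146, -0.0588, 0.0357]
orientation: [3.14, -0.005, -3.006]
force: [-7.0, -1.4, 12.3]
opening: 0.125
grip_force: 30.0
riser tcp mm [-173.7    1.6] F [-7.2 -0.5] 12.3 T [-0.33  1.03 -0.05] yawerr 0.0017
from tcp [ 0.6057 -0.0463  0.136 ]
scene [ 0.6035 -0.0459  0.1308] 0.315 riser frame [-0.0839  0.0025] -0.0035
tcp in riser [-0.1737  0.0016] yawerr 0.0017
[0.0013, -0.0049, 0.0015, 0.0825, -0.0031, 0.0002]
[0.0013, -0.0049, 0.0015, -0.0075, -0.0032, -0.0003]
```

```bash
python3 -m pendant '[[[0,0,0,0,0,-0.002,-1],[0,0,0,0,0,-0.002,-1],[0,0,0,0,0,-0.002,-1]]]'; python3 f.py
```

```text
clock: 14.65
tcp_pos: [0.5155, -0.0588, 0.0357]
orientation: [3.14, -0.003, -3.007]
force: [-3.8, 0.3, 1.4]
opening: 0.126
grip_force: 30.0
riser tcp mm [-172.8    1.5] F [-3.7  0.8] 1.4 T [-0.05  0.63  0.01] yawerr 0.0006
```

```bash
python3 -m pendant '[[[0,0,0,-0.005,-0.003,0,-1],[0,0,0,-0.01,-0.003,0,-1],[0,0,0,-0.015,-0.003,0,-1],[0,0,0,-0.02,-0.003,0,-1],[0,0,0,-0.025,-0.003,0,-1],[0,0,0,-0.03,-0.003,0,-1],[0,0,0,-0.035,-0.003,0,-1],[0,0,0,-0.035,-0.003,0,-1]]]'; python3 f.py
```

```text
clock: 15.65
tcp_pos: [0.5347, -0.0588, 0.0365]
orientation: [-3.141, 0.0, -3.007]
force: [0.0, 0.5, -4.7]
opening: 0.128
grip_force: 30.0
riser tcp mm [-153.8   -1.1] F [0.1 0.5] -4.7 T [-0.02  0.36  0.03] yawerr 0.0002
```

```bash
python3 -m pendant '[[[0,0,0,-0.004,0.002,0.001,-1],[0,0,0,-0.009,0.002,0.001,-1],[0,0,0,-0.014,0.002,0.001,-1],[0,0,0,-0.019,0.002,0.001,-1],[0,0,0,-0.024,0.002,0.001,-1],[0,0,0,-0.03,0.002,0.001,-1],[0,0,0,-0.03,0.002,0.001,-1]]]'; python3 f.py
```

```text
clock: 16.52
tcp_pos: [0.5495, -0.0558, 0.036]
orientation: [-3.141, 0.0, -3.007]
force: [0.1, -0.0, -5.3]
opening: 0.127
grip_force: 30.0
riser tcp mm [-1.387e+02 -1.000e-01] F [ 0.1 -0.1] -5.3 T [-0.06  0.4  -0.01] yawerr 0.0002
```

```bash
python3 -m pendant '[[[0,0,0,-0.005,0,0.001,-1],[0,0,0,-0.01,0,0.001,-1],[0,0,0,-0.015,0,0.001,-1],[0,0,0,-0.02,0,0.001,-1],[0,0,0,-0.025,0,0.001,-1],[0,0,0,-0.03,0,0.001,-1]]]'; python3 f.py
```

```text
clock: 17.27
tcp_pos: [0.5642, -0.0539, 0.0357]
orientation: [-3.141, -0.0, -3.007]
force: [-2.8, 0.1, 1.4]
opening: 0.122
grip_force: 30.0
riser tcp mm [-1.239e+02 -1.000e-01] F [-2.8  0.5] 1.4 T [-0.03  0.75 -0.06] yawerr 0.0001
```

Sliding centred with almost no side force. Continuing in small steps.

```bash
python3 -m pendant '[[[0,0,0,-0.005,0,0,-1],[0,0,0,-0.01,0,0,-1],[0,0,0,-0.015,0,0,-1],[0,0,0,-0.02,0,0,-1]]]'; python3 f.py;python3 -m pendant '[[[0,0,0,-0.005,0,0,-1],[0,0,0,-0.01,0,0,-1],[0,0,0,-0.015,0,0,-1],[0,0,0,-0.02,0,0,-1]]]'; python3 f.py
```

```text
clock: 17.77
tcp_pos: [0.5733, -0.0528, 0.0357]
orientation: [-3.141, -0.002, -3.007]
force: [-6.3, -2.5, 6.5]
opening: 0.127
grip_force: 30.0
riser tcp mm [-114.8   -0.3] F [-6.5 -1.6] 6.5 T [-0.2   1.39 -0.08] yawerr 0.0002
clock: 18.27
tcp_pos: [0.5829, -0.0519, 0.0358]
orientation: [-3.141, -0.003, -3.007]
force: [-6.8, -3.6, 5.8]
opening: 0.129
grip_force: 30.0
riser tcp mm [-105.1   -0.7] F [-7.2 -2.6] 5.8 T [-0.44  1.42 -0.07] yawerr -0.0
```

```bash
python3 -m pendant '[[[0,0,0,-0.005,-0.001,-0.001,-1],[0,0,0,-0.01,-0.001,-0.001,-1],[0,0,0,-0.015,-0.001,-0.001,-1],[0,0,0,-0.02,-0.001,-0.001,-1]]]'; python3 f.py;python3 -m pendant '[[[0,0,0,-0.005,0,0,-1],[0,0,0,-0.01,0,0,-1],[0,0,0,-0.015,0,0,-1],[0,0,0,-0.02,0,0,-1]]]'; python3 f.py
```

```text
clock: 18.77
tcp_pos: [0.5938, -0.0509, 0.0357]
orientation: [-3.141, -0.0, -3.008]
force: [-2.6, -3.0, 0.1]
opening: 0.129
grip_force: 30.0
riser tcp mm [-94.1  -1.1] F [-2.9 -2.6] 0.1 T [-0.48  0.91 -0.21] yawerr -0.0005
clock: 19.27
tcp_pos: [0.6038, -0.0489, 0.0357]
orientation: [-3.142, -0.0, -3.007]
force: [-3.0, -3.7, -0.3]
opening: 0.127
grip_force: 30.0
riser tcp mm [-84.   -0.5] F [-3.5 -3.3] -0.3 T [-0.54  0.82 -0.24] yawerr 0.0002
```

```bash
python3 -m pendant '[[[0,0,0,-0.004,0,0,-1],[0,0,0,-0.008,0,0,-1],[0,0,0,-0.012,0,0,-1]]]' >/dev/null; python3 f.py;python3 -m pendant '[[[0,0,0,-0.003,0,0,-1],[0,0,0,-0.006,0,0,-1]]]'>/dev/null; python3 f.py;python3 -m pendant '[[[0,0,0,-0.003,0,0,-1],[0,0,0,-0.006,0,0,-1]]]'>/dev/null; python3 f.py
```

```text
riser tcp mm [-78.   -0.5] F [-3.  -2.2] -3.0 T [-0.48  0.64 -0.15] yawerr 0.0001
riser tcp mm [-75.1  -0.5] F [-0.9 -2.3] -3.6 T [-0.61  0.68 -0.22] yawerr 0.0001
riser tcp mm [-72.1  -0.5] F [-0.9 -2.5] -3.6 T [-0.57  0.59 -0.17] yawerr 0.0001
```

```bash
python3 -m pendant '[[[0,0,0,-0.002,0,0.0005,-1],[0,0,0,-0.004,0,0.0005,-1]]]' >/dev/null; python3 f.py;python3 -m pendant '[[[0,0,0,-0.002,0,0,-1],[0,0,0,-0.004,0,0,-1]]]'>/dev/null; python3 f.py;python3 -m pendant '[[[0,0,0,-0.002,0,0,-1],[0,0,0,-0.004,0,0,-1]]]'>/dev/null; python3 f.py
```

```text
riser tcp mm [-70.   -0.6] F [-3.1 -2.4] -4.1 T [-0.52  0.66 -0.17] yawerr 0.0001
riser tcp mm [-67.9  -0.6] F [-1.2 -2. ] -3.1 T [-0.53  0.57 -0.13] yawerr 0.0
riser tcp mm [-65.4  -0.5] F [ 0.5 -2.2] -4.6 T [-0.48  0.24 -0.26] yawerr -0.0002
```

```bash
python3 -m pendant '[[[0,0,0,-0.002,0,0.0005,-1],[0,0,0,-0.003,0,0.0005,-1]]]' >/dev/null; python3 f.py;python3 -m pendant '[[[0,0,0,-0.002,0,0,-1],[0,0,0,-0.003,0,0,-1]]]'>/dev/null; python3 f.py;python3 -m pendant '[[[0,0,0,-0.002,0,0,-1],[0,0,0,-0.003,0,0,-1]]]'>/dev/null; python3 f.py
```

```text
riser tcp mm [-63.9  -0.5] F [ 1.1 -2.1] -3.2 T [-0.4   0.12 -0.25] yawerr -0.0
riser tcp mm [-62.3  -0.3] F [ 1.8 -0.7] -2.9 T [-0.26  0.02 -0.27] yawerr 0.0001
riser tcp mm [-62.   -0.3] F [-2.5 -0. ] 0.2 T [-0.21  0.57 -0.08] yawerr 0.0006
```

```bash
for i in 1 2 ; do python3 -m pendant '[[[0,0,0,-0.001,0,0,-1],[0,0,0,-0.002,0,0,-1],[0,0,0,-0.002,0,0,-1]]]' >/dev/null; python3 f.py; done
```

```text
riser tcp mm [-60.8  -0.3] F [-4.6  0.1] 3.8 T [-0.09  0.93  0.07] yawerr 0.0004
riser tcp mm [-59.5  -0.5] F [-4.6  0.5] 4.2 T [ 0.01  0.97 -0.01] yawerr 0.0001
```

```bash
for i in 1 2 3; do python3 -m pendant '[[[0,0,0,-0.001,0,-0.0002,-1],[0,0,0,-0.002,0,-0.0002,-1],[0,0,0,-0.002,0,-0.0002,-1]]]' >/dev/null; python3 f.py; done
```

```text
riser tcp mm [-58.5  -0.6] F [-4.6  0.3] 5.3 T [-0.    0.99  0.03] yawerr 0.0001
riser tcp mm [-57.5  -0.6] F [-4.2  0.4] 4.8 T [-0.06  0.97  0.03] yawerr 0.0
riser tcp mm [-56.5  -0.6] F [-3.8 -0.9] 3.5 T [-0.09  0.94 -0.07] yawerr 0.0001
```

```bash
for i in 1 2 3; do python3 -m pendant '[[[0,0,0,-0.001,0,-0.0002,-1],[0,0,0,-0.002,0,-0.0002,-1],[0,0,0,-0.002,0,-0.0002,-1]]]' >/dev/null; python3 f.py; done
```

```text
riser tcp mm [-56.2  -0.6] F [-5.7 -0.1] 4.6 T [-0.18  1.15 -0.02] yawerr 0.0002
riser tcp mm [-55.9  -0.6] F [-7.4  0.8] 6.1 T [-0.28  1.45 -0.02] yawerr 0.0002
riser tcp mm [-55.6  -0.6] F [-10.2  -1.3] 6.2 T [-0.3   1.61 -0.  ] yawerr 0.0003
```

```bash
for i in 1 2; do python3 -m pendant '[[[0,0,0,-0.001,0,-0.0004,-1],[0,0,0,-0.002,0,-0.0004,-1],[0,0,0,-0.002,0,-0.0004,-1]]]' >/dev/null; python3 f.py; done
```

```text
riser tcp mm [-55.3  -0.6] F [-10.8  -0.8] 7.4 T [-0.37  1.71  0.01] yawerr 0.0003
riser tcp mm [-55.   -0.6] F [-13.2  -1.6] 8.8 T [-0.44  1.94  0.03] yawerr 0.0003
```

```bash
python3 -m pendant '[[[0,0,0,-0.001,0,-0.0002,-1],[0,0,0,-0.003,0,-0.0002,-1],[0,0,0,-0.003,0,-0.0002,-1]]]' >/dev/null; for i in 1 2; do python3 f.py; python3 -m pendant '[[[0,0,0,0,0,0,-1],[0,0,0,0,0,0,-1]]]' >/dev/null; done; python3 f.py
```

```text
riser tcp mm [-54.6  -0.5] F [-14.9  -0.5] 9.6 T [-0.54  2.36 -0.08] yawerr 0.0005
riser tcp mm [-54.6  -0.6] F [-15.9  -1.4] 10.2 T [-0.52  2.39 -0.02] yawerr 0.0004
riser tcp mm [-54.6  -0.6] F [-15.1  -2.1] 9.6 T [-0.53  2.34 -0.04] yawerr 0.0004
```

```bash
python3 -m pendant '[[[0,0,0,0,0,0,-0.2],[0,0,0,0,0,0,-0.2],[0,0,0,0,0,0,-0.2],[0,0,0,0,0,0,-0.2]]]'; python3 f.py
```

```text
clock: 26.78
tcp_pos: [0.638, -0.0442, 0.0366]
orientation: [-3.141, 0.001, -3.007]
force: [-0.4, 1.0, 1.0]
opening: 0.399
grip_force: 0.0
riser tcp mm [-49.5  -0.5] F [-0.3  1.1] 1.0 T [0.03 0.   0.04] yawerr 0.0003
```

```bash
python3 -m pendant '[[[0,0,0,0,0,-0.03,-0.2],[0,0,0,0,0,-0.1,-0.2],[0,0,0,0,0,-0.2,-0.2],[0,0,0,0.08,0,-0.26,-0.2],[0,0,0,0.2,0,-0.3,-0.2],[0,0,0,0.3,0,-0.3,-0.2],[0,0,0,0.35,0,-0.3,-0.2],[0,0,0,0.35,0,-0.3,-0.2],[0,0,0,0.35,0,-0.3,-0.2]]]'
cat > d.py <<'E'
from fit import *
r=np.load("riser.npy");c,s=np.cos(r[2]),np.sin(r[2])
X=.0374-.0;q=[r[0]+c*X,r[1]+s*X,r[2]]
a=overlay(read_camera("scene"),"scene",[(TRAY,q,(0,255,0))],5)[900:1500,1250:1750]
b=overlay(read_camera("top"),"top",[(TRAY,q,(0,255,0))],4)[350:950,1080:1380]
cv2.imwrite("pics/end.png",np.hstack([a,b]))
E
python3 d.py
```

```text
clock: 27.9
tcp_pos: [0.4653, -0.068, 0.1876]
orientation: [-3.141, 0.003, -3.007]
force: [-0.1, -1.1, -0.9]
opening: 0.396
grip_force: 0.0
```

View pics/end.png

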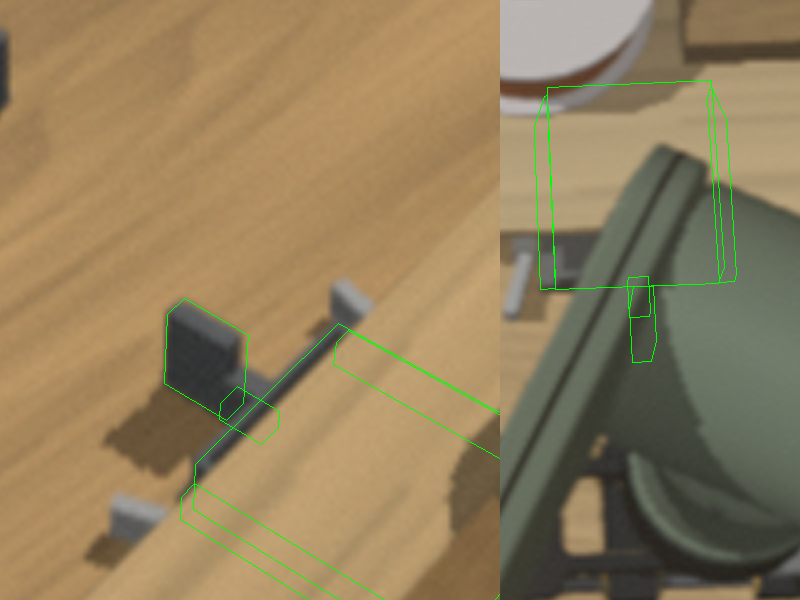

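The final view shows the tray home under the deck with its handle out in front (crop 205,350), the guides untouched and the gripper clear. I'm handing in the job.

```bash
python3 -c "
from rig import *
print(close_job())"
```

```text
the job is handed in; nothing more can be done
None
```

I handed the job in at about 28 s. The scraper lies flat in the tray, and the tray went under the riser without a sign of touching the deck. By feel, the catch snapped and the buffer took about 11 N at full push; I then let go, and did not check whether the buffer pushed the tray back slightly afterwards.

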